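Hang the washed tins on the draining pegs

TASK

Hang the two empty tins that stand mouth-down on the bench on the leaning draining pegs so that they drip dry: the tall tin on the long peg, the short tin on the short peg, mouth-down. Slide each tin down over its peg until its closed end sits on the peg's tip, and only then let go. Leave the other things where they are.

Things in the scene. Friction and masses are not known exactly. Their poses are not given: they have to be found in the camera images.
- tall_tin: the taller empty tin can, plain ribbed steel, 60 mm outer diameter, 110 mm high, wall 2.5 mm, end 3 mm thick, about 75 g (varies); it stands mouth-down on the bench, closed end up. Origin: centre of its open mouth; z points to the closed end, 110 mm away. Round: its yaw means nothing
- tall_tin_floor (a point): centre of the tall tin's closed end, on its inside: 107 mm from the mouth along the tin's axis
- short_tin: the shorter empty tin can, plain ribbed steel, 60 mm outer diameter, 75 mm high, wall 2.5 mm, end 3 mm thick, about 55 g (varies); it stands mouth-down on the bench, closed end up. Origin: centre of its open mouth; z points to the closed end, 75 mm away. Round: its yaw means nothing
- short_tin_floor (a point): centre of the short tin's closed end, on its inside: 72 mm from the mouth along the tin's axis
- long_peg: the longer of two fixed round steel draining pegs, 22 mm diameter, 155 mm long with a domed tip, leaning 35 degrees from vertical, roughly towards the robot. Origin: its root on its axis, 15 mm above the bench; z runs along the peg to its tip; y is level. The tall tin, seated, has its mouth about 50 mm up from the root; let go, it sags up to 15 degrees towards upright
- long_peg_tip (a point): top of the long peg's domed tip, on its axis, 155 mm from its root
- short_peg: the shorter of two fixed round steel draining pegs, 22 mm diameter, 120 mm long with a domed tip, leaning 35 degrees from vertical, roughly towards the robot. Origin: its root on its axis, 15 mm above the bench; z runs along the peg to its tip; y is level. The short tin, seated, has its mouth about 50 mm up from the root; let go, it sags up to 15 degrees towards upright
- short_peg_tip (a point): top of the short peg's domed tip, on its axis, 120 mm from its root
- tray: fixed aluminium drip tray under the pegs, 200 mm (x) by 340 mm (y) by 18 mm high, floor 5 mm thick; origin: centre of its underside. The peg roots lie 30 mm from its centre towards its +x, 85 mm either side; both lean towards its -x; either peg may be the left one
- jar: bystander: closed glass jar, 72 mm diameter, 110 mm high; origin at its base
- bottle: bystander: amber bottle, 64 mm diameter, 200 mm high; origin at its base
- tape: bystander: roll of brown packing tape lying flat, 100 mm diameter, 48 mm high; origin at its base
- packet: bystander: cardboard packet 90 x 130 x 50 mm high; origin at its base
- paper_roll: bystander: white paper roll standing, 110 mm diameter, 100 mm high; origin at its base
- brush: bystander: washing brush lying on the bench in front of the tray; origin at its base
Things that resemble listed ones, but are neither listed nor needed, are in the scene too. Leave any blue, pink or red look-alike of the short_tin alone.

How it is judged:
By the outcome, as a careful person would: the job done as asked, in the order asked, and still so for the second after the job is handed in, with the robot touching nothing.
It also fails if it takes over 64 s, if anything falls off the work surface, if the arm or the gripper's body presses on something with over 40 N, if the wrist force passes 120 N, or if a joint passes its speed limit or range.

ROBOT

A 6-joint arm with a two-finger parallel gripper is mounted at the origin on the work surface. World frame = base frame: x ahead of the robot, y to its left, z up, the work surface at z = 0. Lengths are in mm, angles in rad, forces in N, time in s.
With the tool pointing down it reaches from about 275 to 725 mm from the base axis. Payload 15.9 kg.
Tool frame: the origin (TCP) lies at the very end of the fingers, on their centre line; the grasp point (between the pads) lies 19 mm behind it; z points along the fingers, y is the line along which they close (so a half turn about z gives the same grasp; the last joint's range is limited). The gripper opens to 85 mm and grips with 20 to 120 N. Pads are 22 mm wide; open, the fingers measure 114 mm over their backs; the gripper's body (76 mm by 85 mm) begins 54 mm behind the grasp point. The pads swing forward as they close: fully open they stand 13 mm farther back than shut.
Start: joints at [-1.332, 0.213, -0.034, 1.323, 0, 1.571], TCP at [118.263, -485.798, 231.306] pointing down, gripper open.
Joint ranges: [-2.98, 2.98], [-0.74, 1.72], [-1.14, 1.35], [-2.1, 2.04], [-1.57, 1.44], [-3.14, 3.14]. Speed limits (rad/s): [1.89, 1.89, 2.39, 2.57, 3.14, 3.14].

INTERFACE

Orientations are given as a rotation vector (axis times angle).
In Python, from workcell import bot gives the robot as it stands.
- The arm moves only by the shell command python3 -m inch 'ROWS' [OPENING]. ROWS is JSON, a list of rows, each an object of numbers: "tx", "ty", "tz": the shift along the tool's x, y, z in mm; "roll": the turn about the tool's z in degrees. A call has 1 to 5 rows; each row shifts and turns the commanded pose from where the row before left it, along the tool's axes as they then stand; what a row does not reach is not made up. A row lasts 1/10 s, in which the tool goes at most 50 mm and 8.59 degrees, less where a joint would pass 70% of its speed; a pose out of reach is approached as far as the arm can. A call is refused whole if a number of a shift passes 50 or a number of a turn 8.59, either way. A call with a gripper value outside its range is refused whole. OPENING is the finger opening in mm, from 0 to 85.4, set as the call begins (- or left out, the last holds). The fingers move at their own pace and stop on an object; the grip force is fixed at half the most. Time passes only in rows, so rows that do not move let the fingers close. It gives the time, the measured TCP pose, the force, the opening and the grip force at its end, in the units of the state.
- bot.observe(): the state, without advancing time (a new reading comes with each control period).
- bot.get_image(name): name is "scene" or "side" or "wrist"; returns the picture (400x640x3 uint8, red, green, blue); there is no depth.
- bot.calibration(name): a dict with "vertical_fov" (degrees; the focal length in pixels is half the picture's height over the tangent of half this angle, whatever the lens; pixels are square), "cx", "cy" (the principal point, pixels), "world_to_cam" (4x4, takes a point from world to camera coordinates). Camera axes: x right, y down, z forward; pixel columns grow to the right and rows downward; lengths in mm; the calibration is good to about 2 mm. A picture is of the moment at which its call begins: read the wrist's pose just before it. calibration takes no time and is no camera call; for the wrist camera it gives the pose at the moment of the call.
- bot.finish_job(): hands the job in; it is judged then, once.
Trained networks look in the newest picture that a camera, given by its name, has taken for a name from the list of things; names that differ only in an ending like _2 or _b are one class to them, and where a whole thing is asked for, a point or a joint stands for the part that bears it (a point fixed in the world has none). Each returns a list of dicts, best first, with "score" (0 to 1); they miss things now and then, are a little off and sometimes report something else, mostly with a low value. They report only what shows in the picture. A call takes as long as a camera call. They do not tell look-alikes from the thing itself.
- bot.look_for(camera, thing): "location" ([column, row] as shares, 0 to 1, of the picture: columns of its width, rows of its height, amid what is visible of it).
The state is a dict: "time_s": time; "joint_positions": joint angles; "joint_velocities": joint speeds; "tau": joint torques, N m; "ee_pos": TCP position; "ee_rot": TCP orientation; "ft_force": force on the tool from outside, world axes, zero at the start; "moment": the same for the moment, N m; "width": finger opening in mm; "gripper_force": force on a finger pad.
Only numpy, scipy, OpenCV 4.12 (cv2) and the standard library are available. Lean on these libraries where they do the work, as an engineer would, in place of code of your own. Each camera call takes 0.05 s, during which the arm holds its last target. There are 200 camera calls.

## Working session

There is one attempt and no reset: what is moved stays moved. The work goes in short steps, Python scripts to look and compute and a shell command to move; the robot and the scene stay as the last step left them, time stands still between calls to the robot, and variables do not carry over. Pictures are saved under pics/ and viewed, at most 10 in all, crops included, and the job is handed in when it is done.

```bash
mkdir -p pics; ls; python3 - <<'E'
from workcell import bot
import cv2,numpy as np
for n in("scene","side"):
    im=bot.get_image(n); cv2.imwrite(f"pics/{n}0.png",im[:,:,::-1])
    c=bot.calibration(n); print(n,c["vertical_fov"],c["cx"],c["cy"],np.round(c["world_to_cam"],3).tolist())
    for t in("tall_tin","short_tin","long_peg_tip","short_peg_tip","long_peg","short_peg","tray"):
        print(t,[(round(d["score"],2),round(d["location"][0]*640),round(d["location"][1]*400)) for d in bot.look_for(n,t)][:5])
s=bot.observe();print(s["time_s"],s["ee_rot"],s["ee_pos"])
E
```

```text
pics
scene 55.877465916717256 317.6394979594651 200.86378236371786 [[-0.097, 0.995, -0.013, 90.968], [0.654, 0.054, -0.755, -257.324], [-0.751, -0.082, -0.656, 1587.446], [0.0, 0.0, 0.0, 1.0]]
tall_tin [(0.78, 275, 190)]
short_tin [(0.77, 226, 197), (0.7, 187, 212), (0.66, 196, 192), (0.61, 217, 177), (0.57, 202, 161)]
long_peg_tip [(0.93, 351, 236)]
short_peg_tip [(0.92, 412, 238)]
long_peg [(0.89, 355, 232)]
short_peg [(0.61, 446, 174), (0.55, 414, 239)]
tray [(0.83, 383, 253)]
side 44.44450392092764 326.7878866344506 204.19553144189211 [[-0.8, -0.601, 0.002, 361.633], [-0.467, 0.619, -0.631, 321.271], [0.378, -0.506, -0.775, 1220.099], [0.0, 0.0, 0.0, 1.0]]
tall_tin [(0.97, 371, 194), (0.35, 223, 260)]
short_tin [(0.78, 415, 144), (0.74, 389, 136), (0.63, 391, 161), (0.51, 242, 255)]
long_peg_tip [(0.5, 266, 215)]
short_peg_tip [(0.7, 226, 263)]
long_peg [(0.72, 264, 221)]
short_peg [(0.56, 224, 262)]
tray [(0.73, 245, 255)]
0.8 [ 3.11921645e+00  3.74212318e-01 -3.97470765e-05] [ 118.25097018 -485.80353136  231.31528018]
```

View pics/scene0.png

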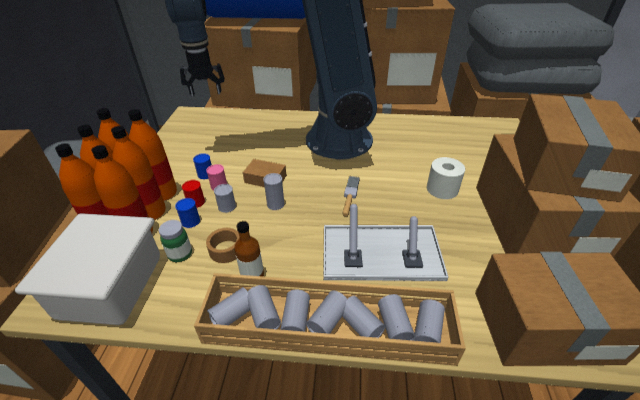

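View pics/side0.png

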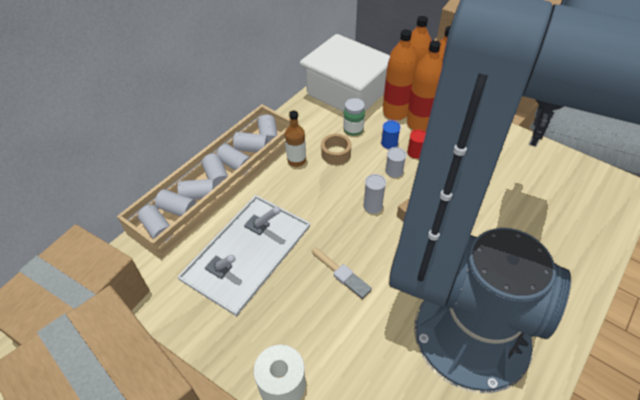

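The scene picture shows the plain grey tall tin at (275,190) and the plain grey short tin at (226,197). Possible confusions for the short tin: blue (203,166), blue (188,212), red (193,193), pink (217,177), and the grey tins in the crate (230–430, ~310). By the description I take grey (226,197). The long peg is at (353,232) and the short peg at (413,240). I'll check with one close crop.

```bash
python3 - <<'E'
import cv2,numpy as np
a=cv2.imread("pics/scene0.png");b=cv2.imread("pics/side0.png")
R=lambda im,x,y,w,h:cv2.resize(im[y:y+h,x:x+w],(400,300),interpolation=cv2.INTER_CUBIC)
cv2.imwrite("pics/crop1.png",np.vstack([np.hstack([R(a,190,140,120,90),R(a,320,195,132,99)]),np.hstack([R(b,340,120,120,90),R(b,178,190,136,102)])]))
E
```

```text
(no output)
```

View pics/crop1.png

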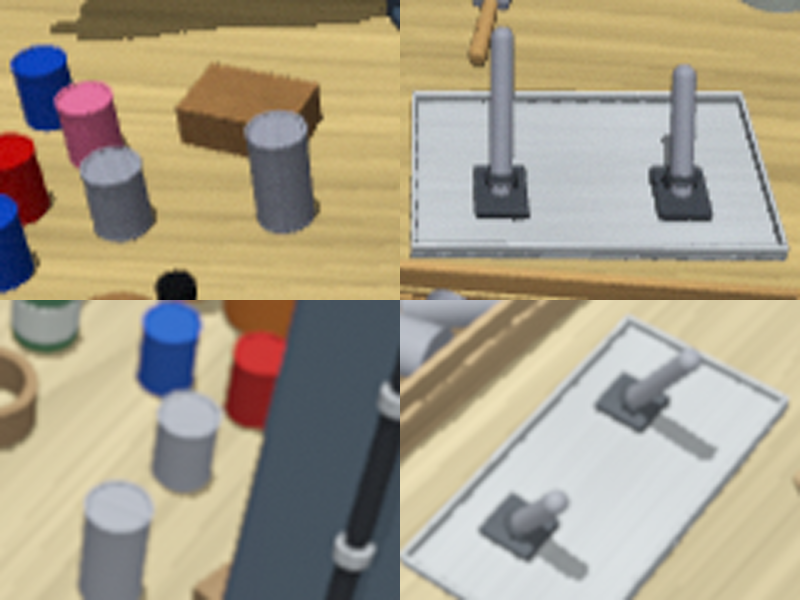

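The crop confirms plain grey tins: tall top at scene (272.8,178.7), short top at (223.6,188.9), with the pink tin close behind the short one. The long peg tip is at scene (354,207) / side (276.6,208.7), the short one at (413.7,218.5) / (231.4,258).

```bash
cat >h.py <<'E'
from workcell import bot
import numpy as np
from scipy.optimize import least_squares
from scipy.spatial.transform import Rotation as Ro
def proj(c,p):
    q=(np.array(c["world_to_cam"])@np.r_[p,1])[:3]; f=200/np.tan(np.radians(c["vertical_fov"])/2)
    return np.array([c["cx"]+f*q[0]/q[2],c["cy"]+f*q[1]/q[2]])
def onz(c,uv,z): return least_squares(lambda v:proj(c,[v[0],v[1],z])-uv,[450,0]).x
def tri(cs,uvs): 
    r=least_squares(lambda p:np.concatenate([proj(c,p)-u for c,u in zip(cs,uvs)]),[450,0,80]); return r.x,r.cost
E
python3 - <<'E'
from h import *
S=bot.calibration("scene");D=bot.calibration("side")
for n,a,b,z in[("tall",(272.8,178.7),(375.7,181.2),110),("short",(223.6,188.9),(396,154.5),75),("longtip",(353.8,207),(276,209),142),("shorttip",(413.7,218.5),(231,258.5),113.3),("longroot",(353.3,257),(257,225),15),("shortroot",(413,257.7),(218,267),15)]:
    p,c=tri([S,D],[a,b]); print(n,p.round(1),round(c,2),onz(S,a,z).round(1),onz(D,b,z).round(1))
for u in[(324,225.7),(432.9,225.7),(448,276.5),(324,276.2)]: print(onz(S,u,18).round(1))
for n,uv in [("pink",(217,169)),("red",(194,184)),("blue",(188,203))]: print(n,onz(S,uv,75).round())
print(onz(S,(265,172),40).round())
E
```

```text
tall [ 424.4 -194.2  107.8] 0.04 [ 427.8 -192.8] [ 423.5 -193.2]
short [ 449.9 -353.8   74. ] 0.17 [ 449.8 -354.7] [ 449.3 -351.2]
longtip [569.8  68.3 134.5] 0.01 [578.4  68.5] [565.3  72.2]
shorttip [572.9 240.4 105.4] 0.13 [580.8 237.5] [568.6 244.2]
longroot [647.5  75.9  10. ] 0.06 [651.4  75.2] [644.7  79.1]
shortroot [636.  246.2  10.9] 0.02 [639.5 244.9] [633.8 247.9]
[534.6 -19.1]
[506.3 317.4]
[701.  332.2]
[729.1  -2.7]
pink [ 344. -409.]
red [ 433. -460.]
blue [ 527. -446.]
[ 302. -252.]
```

```bash
python3 -m inch '[{"roll":8.59},{"roll":0.2,"tx":36,"ty":-29},{"tx":36,"ty":-29},{"tx":36,"ty":-29},{"tx":36,"ty":-29}]' 85; python3 -m inch '[{"tx":37,"ty":-30},{"tx":37,"ty":-30},{"tx":37,"ty":-30},{"tx":37,"ty":-30},{"tx":37,"ty":-29}]'; python3 -m inch '[{"tz":20},{}]'
python3 - <<'E'
from h import *
import cv2
s=bot.observe();im=bot.get_image("wrist");c=bot.calibration("wrist");cv2.imwrite("pics/w1.png",im[:,:,::-1])
R=Ro.from_rotvec(s["ee_rot"]).as_matrix();print(s["time_s"],s["ee_pos"].round(1),R.round(3).tolist())
for t,z in(("tall_tin",110),("short_tin",75)):
    for d in bot.look_for("wrist",t)[:3]:
        uv=np.array(d["location"])*[640,400];print(t,round(d["score"],2),uv.round(),onz(c,uv,z).round(1))
print(proj(c,[424.4,-194.2,110]).round())
E
```

```text
0.8 [ 118.3 -485.8  231.3] [[0.972, 0.237, -0.0], [0.237, -0.972, -0.0], [-0.0, 0.0, -1.0]]
short_tin 0.89 [361.  23.] [ 261.9 -486.6]
[ -75. -467.]validation failed for argument at $[0]...
validation failed for argument at $[0]...
validation failed for argument at $[0]...
```

View pics/w1.png

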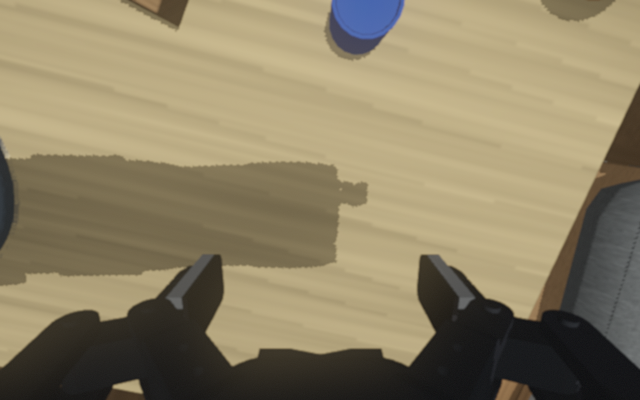

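The arm hasn't moved: the wrist picture shows only the blue look-alike at (365,20). The rows were refused, so I'll give all four keys in each.

```bash
python3 -m inch '[{"tx":0,"ty":0,"tz":0,"roll":8.5}]' 85; 
```

```text
time_s: 1.05
ee_pos: [118.3, -485.8, 231.3]
ee_rot: [-3.138, -0.142, 0.0]
ft_force: [0.6, 0.4, 0.1]
width: 85.1
gripper_force: 0.0
```

```bash
ls -la; python3 -m inch --help 2>&1 | head
```

```text
total 16
drwxr-xr-x  3 agent agent 4096 Dec  3 17:43 .
drwxr-xr-x 23 root  root  4096 Dec  3 17:42 ..
-rw-r--r--  1 agent agent  526 Dec  3 17:43 h.py
drwxr-xr-x  2 agent agent 4096 Dec  3 17:44 pics
invalid input: not JSON, or not a number
```

```bash
python3 -m inch '[{"tx":36,"ty":-29,"tz":0,"roll":0.4},{"tx":36,"ty":-29,"tz":0,"roll":0},{"tx":36,"ty":-29,"tz":0,"roll":0},{"tx":36,"ty":-29,"tz":0,"roll":0},{"tx":37,"ty":-30,"tz":0,"roll":0}]' 85; python3 -m inch '[{"tx":37,"ty":-30,"tz":0,"roll":0},{"tx":37,"ty":-30,"tz":0,"roll":0},{"tx":37,"ty":-30,"tz":0,"roll":0},{"tx":37,"ty":-29,"tz":0,"roll":0},{"tx":0,"ty":0,"tz":10,"roll":0}]'
python3 - <<'E'
from h import *
import cv2
s=bot.observe();im=bot.get_image("wrist");c=bot.calibration("wrist");cv2.imwrite("pics/w2.png",im[:,:,::-1])
R=Ro.from_rotvec(s["ee_rot"]).as_matrix();print(s["time_s"],s["ee_pos"].round(1),R.round(3).tolist())
for t,z in(("tall_tin",110),("short_tin",75)):
    for d in bot.look_for("wrist",t)[:3]:
        uv=np.array(d["location"])*[640,400];print(t,round(d["score"],2),uv.round(),onz(c,uv,z).round(1))
print(proj(c,[424.4,-194.2,110]).round())
E
```

```text
time_s: 1.55
ee_pos: [287.2, -323.6, 231.5]
ee_rot: [3.138, 0.13, 0.001]
ft_force: [1.8, -0.3, -0.9]
width: 85.0
gripper_force: 0.0
time_s: 2.05
ee_pos: [427.4, -190.8, 221.8]
ee_rot: [-3.138, -0.139, -0.004]
ft_force: [-1.8, 0.4, -1.0]
width: 84.9
gripper_force: 0.0
2.05 [ 427.4 -190.8  221.8] [[0.996, 0.089, 0.002], [0.089, -0.996, 0.0], [0.002, 0.0, -1.0]]
tall_tin 0.71 [320. 195.] [ 429.3 -192. ]
short_tin 0.89 [587. 321.] [ 313.9 -475.3]
short_tin 0.79 [520. 277.] [ 356.5 -394.8]
short_tin 0.68 [491. 173.] [ 454.6 -342.8]
[322. 202.]
```

View pics/w2.png

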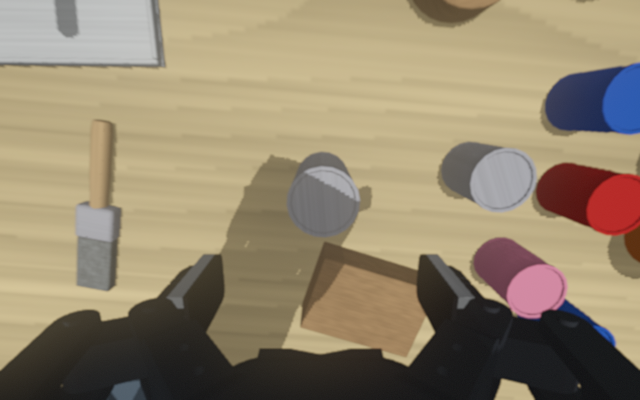

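Wrist picture: tall tin top at (323,200), as predicted; short tin top at (503,180), plain grey; the packet at (365,300) is clear of the fingers.

```bash
python3 -c "
from h import *
print(onz(bot.calibration('wrist'),(503,180),75),onz(bot.calibration('wrist'),(323.5,200.5),110))"
python3 -m inch '[{"tx":-2.5,"ty":3,"tz":10,"roll":0},{"tx":0,"ty":0,"tz":40,"roll":0},{"tx":0,"ty":0,"tz":45,"roll":0},{"tx":0,"ty":0,"tz":45,"roll":0},{"tx":0,"ty":0,"tz":22,"roll":0}]' 85; python3 -m inch '[{"tx":0,"ty":0,"tz":0,"roll":0},{"tx":0,"ty":0,"tz":0,"roll":0},{"tx":0,"ty":0,"tz":0,"roll":0},{"tx":0,"ty":0,"tz":0,"roll":0},{"tx":0,"ty":0,"tz":0,"roll":0}]' 40
```

```text
[ 446.63917823 -357.85783745] [ 423.25455172 -197.31905125]
time_s: 2.7
ee_pos: [418.7, -197.6, 56.0]
ee_rot: [-3.138, -0.127, 0.005]
ft_force: [-0.6, 0.2, 0.2]
width: 84.7
gripper_force: 0.0
time_s: 3.2
ee_pos: [422.1, -197.6, 60.2]
ee_rot: [3.138, 0.131, 0.002]
ft_force: [-1.0, 0.0, -1.3]
width: 60.0
gripper_force: 64.5
```

```bash
python3 -m inch '[{"tx":0,"ty":0,"tz":-35,"roll":0},{"tx":0,"ty":0,"tz":-40,"roll":0},{"tx":0,"ty":0,"tz":-45,"roll":0},{"tx":0,"ty":0,"tz":-45,"roll":0},{"tx":25,"ty":-36,"tz":0,"roll":0}]' 40; python3 -m inch '[{"tx":25,"ty":-36,"tz":0,"roll":0},{"tx":25,"ty":-36,"tz":0,"roll":0},{"tx":25,"ty":-36,"tz":0,"roll":0},{"tx":25,"ty":-36,"tz":0,"roll":0},{"tx":25,"ty":-36,"tz":0,"roll":0}]';python3 -m inch '[{"tx":25,"ty":-37,"tz":0,"roll":0},{"tx":0,"ty":0,"tz":0,"roll":0},{"tx":0,"ty":0,"tz":0,"roll":0}]'
python3 - <<'E'
from h import *
import cv2
a=bot.get_image("scene")[:,:,::-1];b=bot.get_image("side")[:,:,::-1]
R=lambda im,x,y,w,h:cv2.resize(im[y:y+h,x:x+w],(400,400),interpolation=cv2.INTER_CUBIC)
cv2.imwrite("pics/c3.png",np.hstack([R(a,280,130,160,160),R(b,180,100,160,160)]))
E
```

```text
time_s: 3.7
ee_pos: [444.8, -162.4, 230.4]
ee_rot: [3.135, 0.123, 0.012]
ft_force: [1.7, -0.8, -2.1]
width: 59.9
gripper_force: 65.1
time_s: 4.2
ee_pos: [553.7, 32.4, 224.8]
ee_rot: [3.139, 0.132, 0.001]
ft_force: [0.8, -1.1, -0.0]
width: 59.6
gripper_force: 65.0
time_s: 4.5
ee_pos: [575.9, 60.1, 224.2]
ee_rot: [-3.13, -0.158, 0.001]
ft_force: [0.6, 0.2, -0.0]
width: 59.7
gripper_force: 65.0
```

View pics/c3.png

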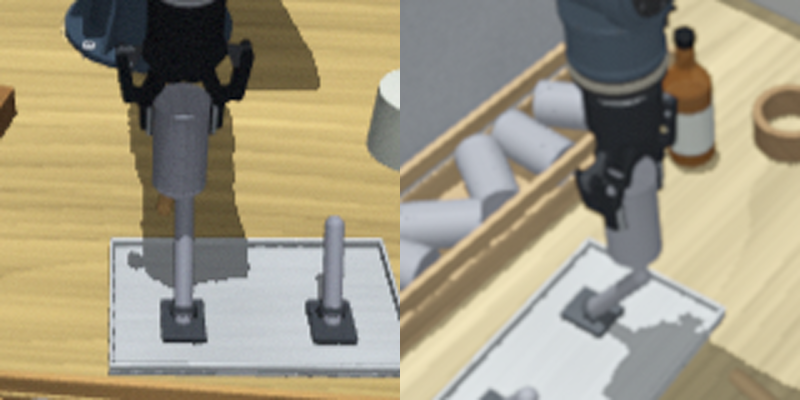

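The tin hangs over the long peg, with its mouth at crop (180,190) in the scene view, about 8 mm short in y. I'll correct that and lower it about 50 mm.

```bash
python3 -m inch '[{"tx":2,"ty":-8,"tz":0,"roll":1},{"tx":0,"ty":0,"tz":10,"roll":0},{"tx":0,"ty":0,"tz":15,"roll":0},{"tx":0,"ty":0,"tz":15,"roll":0},{"tx":0,"ty":0,"tz":0,"roll":0}]' 40;python3 -m inch '[{"tx":0,"ty":0,"tz":12,"roll":0},{"tx":0,"ty":0,"tz":0,"roll":0}]'
python3 - <<'E'
from h import *
import cv2
print(bot.observe()["moment"])
a=bot.get_image("scene")[:,:,::-1];b=bot.get_image("side")[:,:,::-1]
R=lambda im,x,y,w,h:cv2.resize(im[y:y+h,x:x+w],(400,400),interpolation=cv2.INTER_CUBIC)
cv2.imwrite("pics/c4.png",np.hstack([R(a,280,130,160,160),R(b,180,100,160,160)]))
E
```

```text
time_s: 5.1
ee_pos: [576.5, 59.5, 182.2]
ee_rot: [-3.123, -0.148, 0.006]
ft_force: [-1.1, -0.3, -0.8]
width: 59.8
gripper_force: 65.1
time_s: 5.3
ee_pos: [577.0, 60.1, 171.1]
ee_rot: [-3.123, -0.149, 0.004]
ft_force: [-2.0, 0.3, -2.2]
width: 59.8
gripper_force: 65.2
[0.07014584 0.37187643 0.02677873]
```

```bash
python3 - <<'E'
from h import *
s=bot.observe();print(s["joint_positions"],s["joint_velocities"].round(3),s["ee_pos"],Ro.from_rotvec(s["ee_rot"]).as_matrix().round(3).tolist())
E
```

```text
[0.09558819 0.39617166 0.06717162 1.24257828 0.01514721 3.14157352] [ 0.001 -0.006  0.013  0.008  0.002 -0.001] [577.45501883  60.16881335 172.35487603] [[0.995, 0.095, -0.002], [0.095, -0.995, 0.015], [-0.001, -0.015, -1.0]]
```

Joint 6 is at its range end (3.1416), which stopped the y shift. A small negative roll frees it.

```bash
python3 -m inch '[{"tx":0,"ty":0,"tz":0,"roll":-2},{"tx":1,"ty":-4,"tz":0,"roll":0},{"tx":1,"ty":-4,"tz":0,"roll":0},{"tx":0,"ty":0,"tz":0,"roll":0}]' 40
python3 - <<'E'
from h import *
import cv2
s=bot.observe();print(s["joint_positions"].round(3),s["moment"])
a=bot.get_image("scene")[:,:,::-1];b=bot.get_image("side")[:,:,::-1]
R=lambda im,x,y,w,h:cv2.resize(im[y:y+h,x:x+w],(400,400),interpolation=cv2.INTER_CUBIC)
cv2.imwrite("pics/c5.png",np.hstack([R(a,300,150,120,120),R(b,200,140,120,120)]))
E
```

```text
time_s: 5.8
ee_pos: [578.8, 69.1, 172.7]
ee_rot: [-3.12, -0.204, 0.001]
ft_force: [-1.3, 0.2, -0.7]
width: 59.3
gripper_force: 65.3
[0.111 0.4   0.074 1.244 0.015 3.122] [ 0.06323482  0.33280489 -0.01218636]
```

View pics/c5.png

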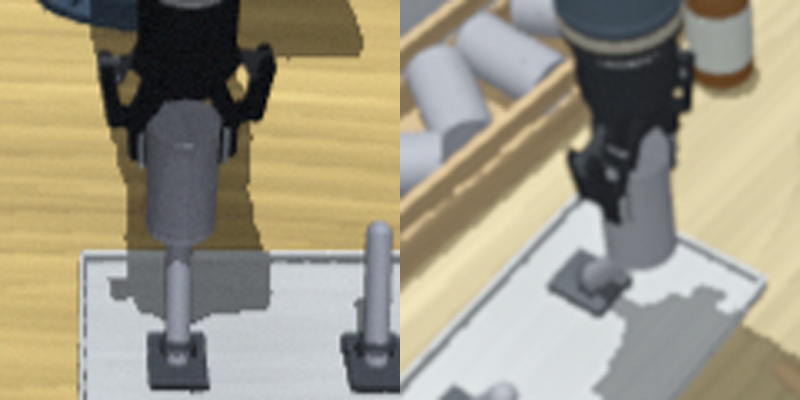

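The peg is inside the mouth by about 30 mm. Next I draw the tin along the lean direction so the peg turns it in the grip, watching the force.

```bash
python3 -m inch '[{"tx":-8,"ty":0,"tz":4,"roll":0},{"tx":-8,"ty":0,"tz":4,"roll":0},{"tx":0,"ty":0,"tz":0,"roll":0}]' 40;python3 -m inch '[{"tx":-6,"ty":-0.5,"tz":4,"roll":0},{"tx":-6,"ty":-0.5,"tz":5,"roll":0},{"tx":0,"ty":0,"tz":0,"roll":0}]';python3 -m inch '[{"tx":-6,"ty":-0.5,"tz":5,"roll":0},{"tx":0,"ty":0,"tz":0,"roll":0}]'
python3 - <<'E'
from h import *
import cv2
s=bot.observe();print(s["joint_positions"].round(3),s["moment"])
a=bot.get_image("scene")[:,:,::-1];b=bot.get_image("side")[:,:,::-1]
R=lambda im,x,y,w,h:cv2.resize(im[y:y+h,x:x+w],(400,400),interpolation=cv2.INTER_CUBIC)
cv2.imwrite("pics/c6.png",np.hstack([R(a,300,150,120,120),R(b,200,140,120,120)]))
E
```

```text
time_s: 6.2
ee_pos: [563.2, 66.5, 164.9]
ee_rot: [-3.12, -0.204, -0.002]
ft_force: [3.5, 1.5, 0.7]
width: 59.6
gripper_force: 64.3
time_s: 6.5
ee_pos: [551.5, 66.3, 156.0]
ee_rot: [-3.119, -0.204, -0.002]
ft_force: [6.1, 2.2, 0.6]
width: 59.7
gripper_force: 64.2
time_s: 6.7
ee_pos: [545.2, 66.0, 150.8]
ee_rot: [-3.12, -0.204, -0.0]
ft_force: [5.3, 2.4, 0.4]
width: 59.0
gripper_force: 64.1
[ 0.112  0.339 -0.07   1.16   0.015  3.123] [ 0.46064829 -1.43902196  0.04584904]
```

View pics/c6.png

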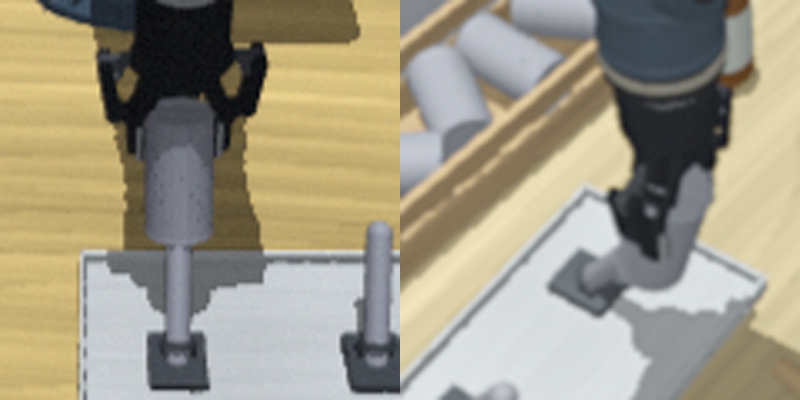

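The tin has swung to the peg's lean with about 6 N of force. Now I slide it down along the peg.

```bash
python3 -m inch '[{"tx":5.7,"ty":0.3,"tz":8.2,"roll":0},{"tx":5.7,"ty":0.3,"tz":8.2,"roll":0},{"tx":0,"ty":0,"tz":0,"roll":0}]' 40;python3 -m inch '[{"tx":5.7,"ty":0.3,"tz":8.2,"roll":0},{"tx":5.7,"ty":0.3,"tz":8.2,"roll":0},{"tx":0,"ty":0,"tz":0,"roll":0}]';python3 -m inch '[{"tx":5.7,"ty":0.3,"tz":8.2,"roll":0},{"tx":0,"ty":0,"tz":0,"roll":0}]'
```

```text
time_s: 7.1
ee_pos: [556.9, 67.1, 132.5]
ee_rot: [-3.12, -0.204, 0.002]
ft_force: [6.5, 1.2, -0.2]
width: 59.3
gripper_force: 64.2
time_s: 7.4
ee_pos: [567.9, 68.2, 115.8]
ee_rot: [-3.12, -0.204, 0.003]
ft_force: [5.4, 1.8, -1.0]
width: 58.9
gripper_force: 64.1
time_s: 7.6
ee_pos: [573.6, 68.7, 107.7]
ee_rot: [-3.12, -0.204, 0.003]
ft_force: [5.2, 1.1, 0.6]
width: 59.1
gripper_force: 64.2
```

```bash
python3 -m inch '[{"tx":2.9,"ty":0.1,"tz":4.1,"roll":0},{"tx":0,"ty":0,"tz":0,"roll":0}]' | sed -n '1,2p;4p';python3 -m inch '[{"tx":1.7,"ty":0.1,"tz":2.5,"roll":0},{"tx":0,"ty":0,"tz":0,"roll":0}]'| sed -n '1,2p;4p';python3 -m inch '[{"tx":1.7,"ty":0.1,"tz":2.5,"roll":0},{"tx":0,"ty":0,"tz":0,"roll":0}]'| sed -n '1,2p;4p'
```

```text
time_s: 7.8
ee_pos: [576.3, 69.1, 104.2]
ft_force: [6.7, 0.9, -0.1]
time_s: 8.0
ee_pos: [577.9, 69.2, 102.2]
ft_force: [5.0, 1.2, 0.8]
time_s: 8.2
ee_pos: [579.6, 69.4, 100.1]
ft_force: [4.5, 0.3, 2.0]
```

```bash
for i in 1; do python3 -m inch '[{"tx":1.1,"ty":0.1,"tz":1.6,"roll":0},{"tx":0,"ty":0,"tz":0,"roll":0}]' | sed -n '1,2p;4p';python3 -m inch '[{"tx":1.1,"ty":0,"tz":1.6,"roll":0},{"tx":0,"ty":0,"tz":0,"roll":0}]'| sed -n '1,2p;4p';python3 -m inch '[{"tx":1.1,"ty":0.1,"tz":1.6,"roll":0},{"tx":0,"ty":0,"tz":0,"roll":0}]'| sed -n '1,2p;4p'; done
```

```text
time_s: 8.4
ee_pos: [580.0, 69.5, 99.6]
ft_force: [-7.6, -0.4, 18.8]
time_s: 8.6
ee_pos: [580.3, 69.3, 99.0]
ft_force: [-20.0, -3.6, 39.5]
time_s: 8.8
ee_pos: [581.2, 69.3, 98.1]
ft_force: [-25.1, -7.5, 52.7]
```

Seated: the force rose to about 50 N upward along the peg. I ease off, open and withdraw upward.

```bash
python3 -m inch '[{"tx":-1.7,"ty":0,"tz":-2.6,"roll":0},{"tx":0,"ty":0,"tz":0,"roll":0}]' | sed -n '1,2p;4p'; python3 -m inch '[{"tx":0,"ty":0,"tz":0,"roll":0},{"tx":0,"ty":0,"tz":0,"roll":0},{"tx":0,"ty":0,"tz":0,"roll":0},{"tx":0,"ty":0,"tz":0,"roll":0},{"tx":0,"ty":0,"tz":0,"roll":0}]' 85; python3 -m inch '[{"tx":0,"ty":0,"tz":-15,"roll":0},{"tx":0,"ty":0,"tz":-25,"roll":0},{"tx":0,"ty":0,"tz":-35,"roll":0},{"tx":0,"ty":0,"tz":-35,"roll":0},{"tx":0,"ty":0,"tz":-35,"roll":0}]'; python3 - <<'E'
from h import *
import cv2
a=bot.get_image("scene")[:,:,::-1];b=bot.get_image("side")[:,:,::-1]
R=lambda im,x,y,w,h:cv2.resize(im[y:y+h,x:x+w],(400,400),interpolation=cv2.INTER_CUBIC)
cv2.imwrite("pics/c7.png",np.hstack([R(a,300,150,120,120),R(b,200,140,120,120)]))
E
```

```text
time_s: 9.0
ee_pos: [580.4, 69.2, 98.7]
ft_force: [-6.2, -1.8, 17.5]
time_s: 9.5
ee_pos: [580.8, 69.4, 98.0]
ee_rot: [-3.12, -0.204, 0.002]
ft_force: [0.2, -0.3, 0.3]
width: 85.4
gripper_force: 0.0
time_s: 10.0
ee_pos: [580.9, 67.2, 244.6]
ee_rot: [-3.12, -0.204, 0.001]
ft_force: [1.2, 0.0, 0.1]
width: 85.0
gripper_force: 0.0
```

View pics/c7.png

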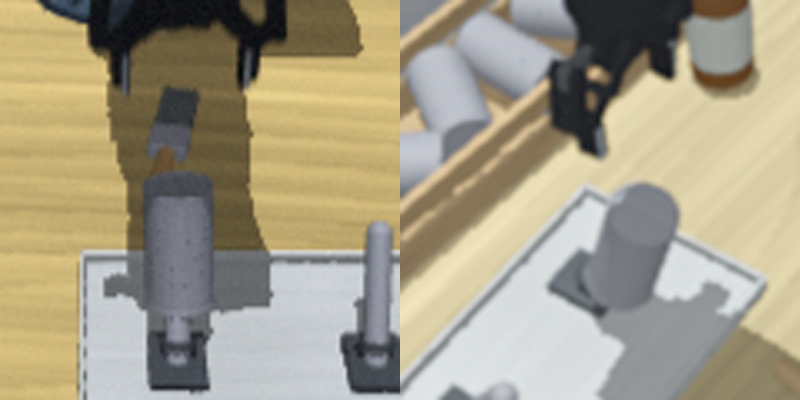

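The tall tin hangs on the long peg (scene crop (178,250)), mouth-down with the gripper clear. Next is the short tin, with a half-turn of the tool for joint 6.

```bash
python3 -m inch '[{"tx":-18.6,"ty":40.3,"tz":0,"roll":0},{"tx":-18.6,"ty":40.3,"tz":0,"roll":0},{"tx":-18.6,"ty":40.3,"tz":0,"roll":0},{"tx":-18.6,"ty":40.3,"tz":0,"roll":0},{"tx":-18.6,"ty":40.3,"tz":0,"roll":0}]' 85|sed -n 1,3p; python3 -m inch '[{"tx":-18.6,"ty":40.3,"tz":0,"roll":0},{"tx":-18.6,"ty":40.3,"tz":0,"roll":0},{"tx":-18.6,"ty":40.3,"tz":0,"roll":0},{"tx":-18.6,"ty":40.3,"tz":0,"roll":0},{"tx":-18.6,"ty":40.3,"tz":0,"roll":0}]' |sed -n 1,3p
python3 -m inch '[{"tx":0,"ty":0,"tz":0,"roll":-8.5},{"tx":0,"ty":0,"tz":0,"roll":-8.5},{"tx":0,"ty":0,"tz":0,"roll":-8.5},{"tx":0,"ty":0,"tz":0,"roll":-8.5},{"tx":0,"ty":0,"tz":0,"roll":-8.5}]'|sed -n 1,3p
python3 -m inch '[{"tx":0,"ty":0,"tz":0,"roll":-8.5},{"tx":0,"ty":0,"tz":0,"roll":-8.5},{"tx":0,"ty":0,"tz":0,"roll":-8.5},{"tx":0,"ty":0,"tz":0,"roll":-8.5},{"tx":0,"ty":0,"tz":0,"roll":-8.5}]'|sed -n 1,3p
python3 -m inch '[{"tx":0,"ty":0,"tz":0,"roll":-8.5},{"tx":0,"ty":0,"tz":0,"roll":-8.5},{"tx":0,"ty":0,"tz":0,"roll":-8.5},{"tx":0,"ty":0,"tz":0,"roll":-8.5},{"tx":0,"ty":0,"tz":0,"roll":-8.5}]'|sed -n 1,3p
python3 -m inch '[{"tx":0,"ty":0,"tz":0,"roll":-8.5},{"tx":0,"ty":0,"tz":0,"roll":-8.5},{"tx":0,"ty":0,"tz":0,"roll":-8.5},{"tx":0,"ty":0,"tz":0,"roll":-8.5},{"tx":0,"ty":0,"tz":0,"roll":-7.5}]'|sed -n 1,3p
python3 -m inch '[{"tx":0,"ty":0,"tz":0,"roll":0}]'|sed -n 1,3p
python3 - <<'E'
from h import *
import cv2
s=bot.observe();im=bot.get_image("wrist");c=bot.calibration("wrist");cv2.imwrite("pics/w8.png",im[:,:,::-1])
print(s["joint_positions"].round(3),s["ee_pos"],Ro.from_rotvec(s["ee_rot"]).as_matrix().round(3).tolist())
print(proj(c,[448.5,-355.5,75]).round())
for d in bot.look_for("wrist","short_tin")[:5]:
    uv=np.array(d["location"])*[640,400];u,v=uv.astype(int);print(round(d["score"],2),uv.round(),onz(c,uv,60).round(1),im[min(v,399),min(u,639)])
E
```

```text
time_s: 10.6
ee_pos: [514.3, -146.1, 239.6]
ee_rot: [-3.12, -0.204, 0.002]
time_s: 11.1
ee_pos: [448.4, -358.1, 236.5]
ee_rot: [-3.119, -0.204, 0.001]
time_s: 11.6
ee_pos: [449.1, -356.5, 236.4]
ee_rot: [-2.83, -1.329, -0.007]
time_s: 12.1
ee_pos: [449.2, -356.4, 236.4]
ee_rot: [-2.157, -2.267, -0.015]
time_s: 12.6
ee_pos: [449.2, -356.4, 236.3]
ee_rot: [-1.191, -2.898, -0.021]
time_s: 13.1
ee_pos: [449.2, -356.4, 236.4]
ee_rot: [-0.087, -3.138, -0.024]
time_s: 13.2
ee_pos: [449.2, -356.4, 236.5]
ee_rot: [-0.093, -3.137, -0.024]
[-0.677  0.38   0.204  1.407  0.011 -0.618] [ 449.18082093 -356.43231208  236.47729546] [[-0.998, 0.059, -0.002], [0.059, 0.998, 0.016], [0.003, 0.015, -1.0]]
[319. 187.]
0.96 [241. 254.] [ 518.5 -443. ] [ 85 114 190]
0.91 [246.  76.] [ 343.8 -415.2] [226 160 181]
0.83 [320. 184.] [ 448.7 -354.5] [126 124 122]
0.71 [169.  23.] [ 295.9 -477.5] [ 75 110 189]
0.6 [208. 179.] [ 436.5 -465.2] [200  78  66]
```

The grey short tin shows at wrist (320,184), at (448.5,-355.5); the blue, pink and red ones are well off to the side.

```bash
python3 -m inch '[{"tx":0,"ty":-2,"tz":11,"roll":-8.2},{"tx":0,"ty":0,"tz":45,"roll":0},{"tx":0,"ty":0,"tz":45,"roll":0},{"tx":0,"ty":0,"tz":45,"roll":0},{"tx":0,"ty":0,"tz":40,"roll":0}]' 85; python3 -m inch '[{"tx":0,"ty":0,"tz":25,"roll":0},{"tx":0,"ty":0,"tz":0,"roll":0},{"tx":0,"ty":0,"tz":0,"roll":0}]'; python3 -m inch '[{"tx":0,"ty":0,"tz":0,"roll":0},{"tx":0,"ty":0,"tz":0,"roll":0},{"tx":0,"ty":0,"tz":0,"roll":0},{"tx":0,"ty":0,"tz":0,"roll":0},{"tx":0,"ty":0,"tz":0,"roll":0}]' 40
```

```text
time_s: 13.8
ee_pos: [448.3, -355.2, 48.9]
ee_rot: [0.122, -3.138, -0.024]
ft_force: [0.1, -0.8, -0.9]
width: 84.7
gripper_force: 0.0
time_s: 14.1
ee_pos: [448.9, -355.4, 26.7]
ee_rot: [0.125, -3.138, -0.024]
ft_force: [-0.2, -0.3, 0.3]
width: 85.1
gripper_force: 0.0
time_s: 14.6
ee_pos: [449.9, -356.2, 28.1]
ee_rot: [-0.128, 3.137, 0.02]
ft_force: [-1.6, 1.7, 12.3]
width: 58.7
gripper_force: 62.8
```

```bash
python3 -m inch '[{"tx":0,"ty":0,"tz":-30,"roll":0},{"tx":0,"ty":0,"tz":-48,"roll":0},{"tx":0,"ty":0,"tz":-48,"roll":0},{"tx":0,"ty":0,"tz":-48,"roll":0},{"tx":0,"ty":0,"tz":-48,"roll":0}]' 40; python3 -m inch '[{"tx":-12.7,"ty":41.6,"tz":0,"roll":0},{"tx":-12.7,"ty":41.6,"tz":0,"roll":0},{"tx":-12.7,"ty":41.6,"tz":0,"roll":0},{"tx":-12.7,"ty":41.6,"tz":0,"roll":0},{"tx":-12.7,"ty":41.6,"tz":0,"roll":0}]';python3 -m inch '[{"tx":-12.7,"ty":41.6,"tz":0,"roll":0},{"tx":-12.7,"ty":41.6,"tz":0,"roll":0},{"tx":-12.7,"ty":41.6,"tz":0,"roll":0},{"tx":-12.7,"ty":41.6,"tz":0,"roll":0},{"tx":-12.7,"ty":41.6,"tz":0,"roll":0}]'; python3 -m inch '[{"tx":-12.7,"ty":41.6,"tz":0,"roll":0},{"tx":-12.7,"ty":41.6,"tz":0,"roll":0},{"tx":-12.7,"ty":41.6,"tz":0,"roll":0},{"tx":-12.7,"ty":41.6,"tz":0,"roll":0},{"tx":0,"ty":0,"tz":0,"roll":0}]'; python3 -c "
from h import *
s=bot.observe();print(s['joint_positions'].round(3),s['ee_pos'],Ro.from_rotvec(s['ee_rot']).as_matrix().round(3).tolist())"
```

```text
time_s: 15.1
ee_pos: [449.0, -358.5, 251.3]
ee_rot: [-0.128, 3.138, 0.022]
ft_force: [1.9, -0.4, -0.5]
width: 58.6
gripper_force: 64.4
time_s: 15.6
ee_pos: [495.7, -144.6, 252.4]
ee_rot: [-0.127, 3.138, 0.023]
ft_force: [0.3, -0.9, -1.0]
width: 58.4
gripper_force: 64.4
time_s: 16.1
ee_pos: [542.0, 68.1, 255.5]
ee_rot: [-0.128, 3.138, 0.024]
ft_force: [0.8, -0.3, -1.1]
width: 58.1
gripper_force: 64.4
time_s: 16.6
ee_pos: [579.0, 240.8, 256.8]
ee_rot: [0.134, -3.138, -0.026]
ft_force: [1.0, -1.1, -0.1]
width: 58.2
gripper_force: 64.4
[0.386 0.489 0.421 1.498 0.016 0.301] [578.95386768 240.82773593 256.79344346] [[-0.996, -0.085, -0.001], [-0.085, 0.996, 0.016], [-0.0, 0.016, -1.0]]
```

```bash
python3 -m inch '[{"tx":0,"ty":-3.5,"tz":20,"roll":0},{"tx":0,"ty":0,"tz":40,"roll":0},{"tx":0,"ty":0,"tz":30,"roll":0},{"tx":0,"ty":0,"tz":18,"roll":0},{"tx":0,"ty":0,"tz":0,"roll":0}]' 40;python3 -m inch '[{"tx":0,"ty":0,"tz":10,"roll":0},{"tx":0,"ty":0,"tz":10,"roll":0},{"tx":0,"ty":0,"tz":0,"roll":0}]';python3 -m inch '[{"tx":0,"ty":0,"tz":8,"roll":0},{"tx":0,"ty":0,"tz":5,"roll":0},{"tx":0,"ty":0,"tz":0,"roll":0}]'
python3 - <<'E'
from h import *
import cv2
a=bot.get_image("scene")[:,:,::-1];b=bot.get_image("side")[:,:,::-1]
R=lambda im,x,y,w,h:cv2.resize(im[y:y+h,x:x+w],(400,400),interpolation=cv2.INTER_CUBIC)
cv2.imwrite("pics/c9.png",np.hstack([R(a,350,150,120,120),R(b,160,180,120,120)]))
E
```

```text
time_s: 17.1
ee_pos: [577.8, 233.6, 147.2]
ee_rot: [0.127, -3.135, -0.022]
ft_force: [0.1, 0.3, -0.6]
width: 58.5
gripper_force: 64.4
time_s: 17.4
ee_pos: [578.6, 234.5, 128.0]
ee_rot: [0.128, -3.137, -0.023]
ft_force: [0.5, 0.2, -0.7]
width: 58.5
gripper_force: 64.4
time_s: 17.7
ee_pos: [578.5, 234.8, 115.0]
ee_rot: [0.128, -3.137, -0.023]
ft_force: [-0.3, -0.7, -0.7]
width: 58.4
gripper_force: 64.4
```

```bash
python3 -m inch '[{"tx":0,"ty":4.5,"tz":0,"roll":0},{"tx":7,"ty":0,"tz":4,"roll":0},{"tx":0,"ty":0,"tz":0,"roll":0}]' 40;python3 -m inch '[{"tx":7,"ty":0,"tz":5,"roll":0},{"tx":0,"ty":0,"tz":0,"roll":0}]';python3 -m inch '[{"tx":4,"ty":0,"tz":3.5,"roll":0},{"tx":4,"ty":0,"tz":3,"roll":0},{"tx":0,"ty":0,"tz":0,"roll":0}]'; python3 - <<'E'
from h import *
import cv2
print(bot.observe()["moment"])
a=bot.get_image("scene")[:,:,::-1];b=bot.get_image("side")[:,:,::-1]
R=lambda im,x,y,w,h:cv2.resize(im[y:y+h,x:x+w],(400,400),interpolation=cv2.INTER_CUBIC)
cv2.imwrite("pics/c10.png",np.hstack([R(a,350,150,120,120),R(b,160,180,120,120)]))
E
```

```text
time_s: 18.1
ee_pos: [571.5, 239.2, 111.9]
ee_rot: [-0.129, 3.139, 0.024]
ft_force: [5.1, 0.9, -0.1]
width: 58.3
gripper_force: 63.9
time_s: 18.3
ee_pos: [565.1, 238.5, 107.3]
ee_rot: [-0.129, 3.138, 0.024]
ft_force: [6.5, -1.0, 1.0]
width: 57.5
gripper_force: 63.6
time_s: 18.6
ee_pos: [557.4, 238.2, 101.0]
ee_rot: [-0.129, 3.137, 0.025]
ft_force: [6.9, 2.1, 1.6]
width: 57.7
gripper_force: 63.7
[ 0.36386241 -1.48708473  0.02884771]
```

The peg is turning the tin in the grip with the same force pattern as before. I slide it down and then feel for the seat.

```bash
python3 -m inch '[{"tx":-4.6,"ty":0,"tz":6.6,"roll":0},{"tx":-4.6,"ty":0,"tz":6.6,"roll":0},{"tx":0,"ty":0,"tz":0,"roll":0}]' 40|sed -n '1,2p;4p';python3 -m inch '[{"tx":-4.6,"ty":0,"tz":6.6,"roll":0},{"tx":0,"ty":0,"tz":0,"roll":0}]'|sed -n '1,2p;4p';python3 -m inch '[{"tx":-2.3,"ty":0,"tz":3.3,"roll":0},{"tx":0,"ty":0,"tz":0,"roll":0}]' |sed -n '1,2p;4p';python3 -m inch '[{"tx":-1.7,"ty":0,"tz":2.5,"roll":0},{"tx":0,"ty":0,"tz":0,"roll":0}]' |sed -n '1,2p;4p'
```

```text
time_s: 19.0
ee_pos: [567.2, 238.8, 86.4]
ft_force: [8.1, 1.2, 0.7]
time_s: 19.2
ee_pos: [571.7, 239.3, 79.7]
ft_force: [8.7, 1.1, 0.2]
time_s: 19.4
ee_pos: [573.8, 239.5, 76.6]
ft_force: [8.7, 0.7, 1.7]
time_s: 19.6
ee_pos: [575.5, 239.7, 74.3]
ft_force: [8.9, 0.3, 0.7]
```

```bash
python3 -m inch '[{"tx":-1.1,"ty":0,"tz":1.6,"roll":0},{"tx":0,"ty":0,"tz":0,"roll":0}]'|sed -n '1,2p;4p';python3 -m inch '[{"tx":-1.1,"ty":0,"tz":1.6,"roll":0},{"tx":0,"ty":0,"tz":0,"roll":0}]'|sed -n '1,2p;4p';python3 -m inch '[{"tx":-1.1,"ty":0,"tz":1.6,"roll":0},{"tx":0,"ty":0,"tz":0,"roll":0}]' |sed -n '1,2p;4p'
```

```text
time_s: 19.8
ee_pos: [576.5, 239.8, 72.8]
ft_force: [9.7, -0.1, 0.1]
time_s: 20.0
ee_pos: [577.6, 239.9, 71.2]
ft_force: [8.4, 0.6, 0.4]
time_s: 20.2
ee_pos: [578.0, 240.1, 70.6]
ft_force: [-4.6, -3.1, 20.7]
```

```bash
python3 -m inch '[{"tx":-1.1,"ty":0,"tz":1.6,"roll":0},{"tx":0,"ty":0,"tz":0,"roll":0}]'|sed -n '1,2p;4p';python3 -m inch '[{"tx":0.8,"ty":0,"tz":-1.2,"roll":0},{"tx":0,"ty":0,"tz":0,"roll":0}]'|sed -n '1,2p;4p';python3 -m inch '[{"tx":0,"ty":0,"tz":0,"roll":0},{"tx":0,"ty":0,"tz":0,"roll":0},{"tx":0,"ty":0,"tz":0,"roll":0},{"tx":0,"ty":0,"tz":0,"roll":0},{"tx":0,"ty":0,"tz":0,"roll":0}]' 85;  python3 -m inch '[{"tx":0,"ty":0,"tz":-15,"roll":0},{"tx":0,"ty":0,"tz":-25,"roll":0},{"tx":0,"ty":0,"tz":-40,"roll":0},{"tx":0,"ty":0,"tz":-40,"roll":0},{"tx":0,"ty":0,"tz":-40,"roll":0}]';  python3 -m inch '[{"tx":20,"ty":0,"tz":-20,"roll":0},{"tx":40,"ty":0,"tz":-10,"roll":0},{"tx":40,"ty":0,"tz":0,"roll":0},{"tx":40,"ty":0,"tz":0,"roll":0},{"tx":0,"ty":0,"tz":0,"roll":0}]'; python3 - <<'E'
from h import *
import cv2
a=bot.get_image("scene")[:,:,::-1];b=bot.get_image("side")[:,:,::-1]
R=lambda im,x,y,w,h:cv2.resize(im[y:y+h,x:x+w],(400,400),interpolation=cv2.INTER_CUBIC)
cv2.imwrite("pics/c11.png",np.hstack([R(a,300,140,160,160),R(b,160,140,160,160)]))
E
```

```text
time_s: 20.4
ee_pos: [578.2, 240.2, 70.2]
ft_force: [-19.5, -6.4, 43.1]
time_s: 20.6
ee_pos: [578.0, 240.1, 70.5]
ft_force: [-7.7, -3.5, 26.3]
time_s: 21.1
ee_pos: [577.7, 239.9, 69.2]
ee_rot: [0.128, -3.137, -0.024]
ft_force: [-0.9, -0.3, -0.5]
width: 84.8
gripper_force: 0.0
time_s: 21.6
ee_pos: [577.8, 237.5, 231.0]
ee_rot: [0.128, -3.138, -0.024]
ft_force: [1.0, 0.2, 0.8]
width: 84.9
gripper_force: 0.0
time_s: 22.1
ee_pos: [434.8, 225.1, 260.0]
ee_rot: [0.13, -3.137, -0.024]
ft_force: [1.2, 0.5, 0.3]
width: 85.1
gripper_force: 0.0
```

View pics/c11.png

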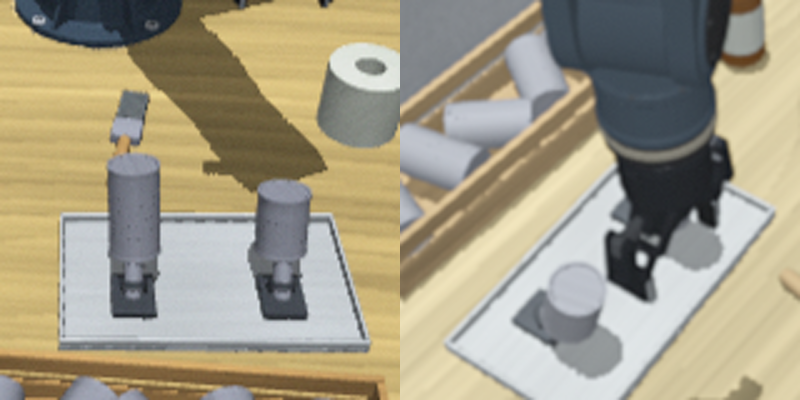

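Both tins hang on their pegs, tall at crop (133,205) and short at (282,220), mouth-down, with the gripper clear. I'm handing the job in.

```bash
python3 -c "
from workcell import bot
print(bot.finish_job())"
```

```text
the job is handed in; nothing more can be done
None
```

I hung the tall tin on the long peg and then the short tin on the short peg, both mouth-down and each seated on its peg tip before I let go; the job was handed in at about 22 s, and no verdict came back.

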